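# Close up a row of form blocks in the corner jig and hold it

## Task

Bring the three loose wooden form blocks into a closed row in the corner jig: flat on the bench, each flush against the fence, the two plain blocks first (in either order) with the first touching the stop, then the bevelled end block touching them, its bevel facing away from the fence. Then press the end block firmly against the fence and down on the bench at the same time with one diagonal push (firm hand pressure, around ten newtons), and finish while still holding that push; do not let go. Leave everything else on the bench where it is.

Things in the scene. Friction and masses are not known exactly. Their poses are not given: they have to be found in the camera images.
- jig: Corner jig fixed to the bench, turned by up to 0.2 rad. Origin on the bench top at the inside corner of fence and stop. Its x axis points level into the fence (away from the robot), y along the fence into the stop (to the robot's left), z up; the blocks belong at negative x and y. A steel strip 6 mm high lies behind the fence.
- fence: Wooden fence of the jig, 20 mm high, 32 mm thick: its inner face is the plane x = 0 of the jig, and it runs from y = +30 to y = -340 mm. Same origin and axes as the jig. Rigid, fixed.
- stop: Wooden stop block of the jig, 20 mm high, 30 mm thick: its inner face is the plane y = 0 of the jig, from x = 0 to x = -65 mm. Same origin and axes as the jig. Rigid, fixed.
- table: The dark wooden bench top, its surface at height 0. It is waxed: the sanded blocks slide on it with a friction coefficient of about 0.3 (0.24 to 0.36), so part of a sideways push on a block that is pressed down is lost to the bench before it reaches the fence.
- square_centre (a point): Centre (12.5 mm above the underside) of the plain square wooden block, 60 mm along x, 60 mm along y, 25 mm high, about 75 g, loose on the bench. Starts within about 0.35 rad of the jig's direction.
- narrow_centre (a point): Centre (12.5 mm above the underside) of the plain narrow block, 60 mm along its x, 40 mm along its y, 25 mm high, about 50 g, loose. Its x starts within about 0.35 rad of the jig's x. Square and narrow block start side by side, either one nearer to the stop, and may stay in that order.
- end_centre (a point): Centre (20 mm above the underside) of the loose bevelled end block, 60 along x, 80 along y, 40 mm high, about 130 g. Its +x side is upright and faces the fence; its -x side is upright up to 12 mm, then a flat 45 degree bevel rises from x = -30 mm, 12 mm above the bench, to x = -2 mm, 40 mm above it. Starts farthest from the stop, within 0.25 rad of the jig's direction.
- bevel_mid (a point): Middle of the bevelled face of the end block, 26 mm above its underside, 16 mm from its centre towards -x; axes as the end block's.
- spool: Bystander: turned wooden thread spool 32 mm across, 34 mm high, standing among the blocks on the robot's side; origin under its centre. To be left alone.
- awl: Bystander: awl with wooden handle, 150 mm long, lying on the far side of the fence; origin under its middle. To be left alone.
- hammer: Bystander: hammer lying on the bench to the robot's right; origin under it. To be left alone.
- offcut: Bystander: plain wooden offcut 90 x 35 x 20 mm, not part of the row, lying to the left beyond the stop; origin under its centre. To be left alone.
- jar: Bystander: closed glass jar 60 mm across, 75 mm high, standing to the left; origin under its centre. To be left alone.
- slicker: Bystander: turned wooden slicker 36 mm across, 58 mm high, standing to the left; origin under its centre. To be left alone.
There are look-alikes about, which are no part of the job. What is shaped like the part that bears end_centre but red or turquoise is not meant. What is shaped like the part that bears narrow_centre but pink is not meant.

How it is judged:
By the outcome, as a careful person would: the job done as asked, in the order asked, and still so for the second after the job is handed in, while the arm keeps its last pose, push and grip.
It also fails if it takes over 64 s, if anything falls off the work surface, if the arm or the gripper's body presses on something with over 40 N, if the wrist force passes 120 N, or if a joint passes its speed limit or range.

## Robot

A 6-joint arm with a two-finger parallel gripper is mounted at the origin on the work surface. World frame = base frame: x ahead of the robot, y to its left, z up, the work surface at z = 0. Lengths are in m, angles in rad, forces in N, time in s.
With the tool pointing down it reaches from about 0.275 to 0.75 m from the base axis. Payload 10.2 kg.
Tool frame: the origin (TCP) lies at the very end of the fingers, on their centre line; the grasp point (between the pads) lies 19 mm behind it; z points along the fingers, y is the line along which they close (so a half turn about z gives the same grasp; the last joint's range is limited). The gripper opens to 88 mm and grips with 3 to 60 N. Pads are 18 mm wide; open, the fingers measure 123 mm over their backs; the gripper's body (75 mm by 187 mm) begins 45 mm behind the grasp point.
Start: joints at [-1.486, 0.313, 1.498, -0, 1.331, -0.223], TCP at [0.159, -0.5, 0.239] pointing down, gripper open.
Joint ranges: [-2.94, 2.94], [-0.97, 2.17], [0.19, 2.56], [-1.23, 4.37], [0.02, 3.11], [-2.88, 2.88]. Speed limits (rad/s): [2.39, 2.39, 3.01, 3.14, 3.14, 3.14].

## Interface

Orientations are given as a unit quaternion [x, y, z, w].
In Python, from station import arm gives the robot as it stands.
- The arm moves only by the shell command python3 -m pendant 'ROWS' [OPENING]. ROWS is JSON, one flat list of numbers, 6 for each row, row after row: the shift along the tool's x, y, z in cm, then the turn, a rotation vector about the tool's x, y, z in degrees. In form: [x, y, z, wx, wy, wz, x, y, z, wx, wy, wz, ...]. A call has exactly 8 rows; each row shifts and turns the commanded pose from where the row before left it, along the tool's axes as they then stand; what a row does not reach is not made up. A row lasts 1/10 s, in which the tool goes at most 50 mm and 8.59 degrees, less where a joint would pass 70% of its speed; a pose out of reach is approached as far as the arm can. A call is refused whole if a number of a shift passes 5 or a number of a turn 8.59, either way. A call with a gripper value outside its range is refused whole. OPENING is the opening, from -1 (shut) to 1 (fully open), set as the call begins (- or left out, the last holds). The fingers move at their own pace and stop on an object; the grip force is fixed at half the most. Time passes only in rows, so rows that do not move let the fingers close, or fill a call up. It gives the time, the measured TCP pose, the force, the opening and the grip force at its end, in the units of the state.
- arm.state(): the state, without advancing time (a new reading comes with each control period).
- arm.get_image(name): name is "side" or "top"; returns a dict with "color" (420x560x3 uint8, red, green, blue), "depth" (420x560 float32, m along the optical axis (not along the pixel's ray), 0 where there is no reading), "mtx" (3x3 intrinsics, pixels), "R" (3x3) and "t" (3): a world point X has camera coordinates R X + t. Camera axes: x right, y down, z forward; pixel columns grow to the right and rows downward; lengths in m; the calibration is good to about 2 mm. A picture is of the moment at which its call begins.
- arm.sign_off(): hands the job in; it is judged then, once.
The state is a dict: "t": time; "joint_positions": joint angles; "joint_velocities": joint speeds; "effort": joint torques, N m; "tool_pos": TCP position; "ee_rot": TCP orientation; "wrist_force": force on the tool from outside, world axes, zero at the start; "moment": the same for the moment, N m; "width": finger opening in m; "grasp_force": force on a finger pad.
Only numpy, scipy, OpenCV 4.12 (cv2) and the standard library are available. Lean on these libraries where they do the work, as an engineer would, in place of code of your own. Each camera call takes 0.05 s, during which the arm holds its last target. There are 200 camera calls.

## Working session

There is one attempt and no reset: what is moved stays moved. The work goes in short steps, Python scripts to look and compute and a shell command to move; the robot and the scene stay as the last step left them, time stands still between calls to the robot, and variables do not carry over. Pictures are saved under pics/ and viewed, at most 10 in all, crops included, and the job is handed in when it is done.

```bash
mkdir -p pics; ls; python3 - <<'E'
from station import arm
import cv2,numpy as np
for n in("top","side"):
    d=arm.get_image(n); cv2.imwrite(f"pics/{n}0.png",d["color"][:,:,::-1]); np.savez(f"{n}0.npz",**d)
    print(n,d["mtx"].tolist(),(-d["R"].T@d["t"]).round(3),d["R"].round(3).tolist())
s=arm.state();print(s)
E
```

```text
pics
top [[391.652479561421, 0.0, 275.70524245711385], [0.0, 391.652479561421, 213.61875434531558], [0.0, 0.0, 1.0]] [0.415 0.001 0.993] [[0.017, -1.0, 0.004], [-0.985, -0.017, -0.171], [0.171, -0.001, -0.985]]
side [[454.635704386221, 0.0, 279.0145944780969], [0.0, 454.635704386221, 209.58808682540123], [0.0, 0.0, 1.0]] [0.44  0.729 0.953] [[-0.977, -0.215, 0.007], [-0.169, 0.749, -0.641], [0.133, -0.627, -0.767]]
{'t': 0.1, 'joint_positions': array([-1.48640621e+00,  3.13404277e-01,  1.49830076e+00,  5.68329740e-07,
        1.33099865e+00, -2.23415080e-01]), 'joint_velocities': array([ 0.00159701, -0.0015121 , -0.00294673,  0.00066252,  0.00065375,
       -0.0001758 ]), 'effort': array([ 3.51527000e-03, -4.02811289e+01, -2.52639449e+01,  6.96566049e-02,
        3.42748105e-02, -6.23678261e-05]), 'tool_pos': array([ 0.15902191, -0.50012885,  0.23823578]), 'ee_rot': array([ 9.88180210e-01,  1.53295672e-01,  3.88596326e-05, -5.54156658e-04]), 'wrist_force': array([ 0.02930186,  0.21177829, -0.41290968]), 'moment': array([ 0.00839404, -0.00320508,  0.0452477 ]), 'grasp_force': 0.0, 'width': 0.08804270678227348}
```

View pics/top0.png

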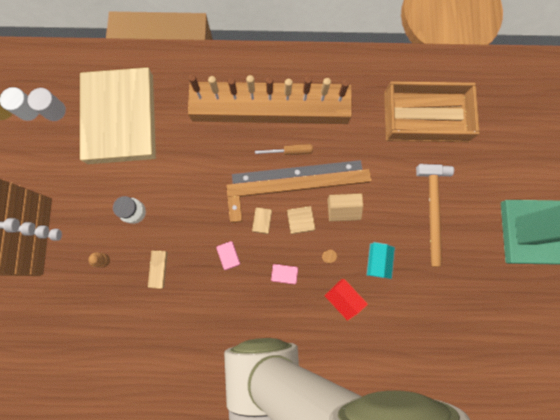

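View pics/side0.png

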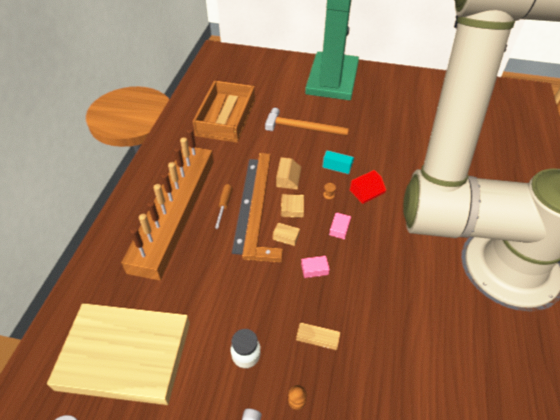

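Top view: the fence runs from (228,188) to (370,177) with the stop at (234,207). The narrow block is at (262,220), square at (301,219), bevelled end at (345,207) and spool at (330,256). The pink, red and turquoise pieces are decoys.

```bash
cat > v.py <<'E'
import cv2,numpy as np
from station import arm
def ray(d,uv,z):
    uv=np.atleast_2d(uv).astype(float);K,R,t=d["mtx"],d["R"],d["t"]
    c=-R.T@t; r=np.c_[uv,np.ones(len(uv))]@np.linalg.inv(K).T@R
    return (c+r*((z-c[2])/r[:,2])[:,None])
def cloud(d):
    v,u=np.mgrid[:420,:560];z=d["depth"];K=d["mtx"]
    p=np.stack([(u-K[0,2])/K[0,0]*z,(v-K[1,2])/K[1,1]*z,z],-1)
    P=(p-d["t"])@d["R"]; P[z==0]=np.nan; return P
def grab(n,f):
    d=arm.get_image(n); np.savez(f+".npz",**d); return d
def crop(d,f,x0,y0,x1,y1,k):
    cv2.imwrite(f"pics/{f}.png",cv2.resize(d["color"][y0:y1,x0:x1,::-1],None,fx=k,fy=k,interpolation=cv2.INTER_CUBIC))
E
python3 - <<'E'
from v import *
d=dict(np.load("top0.npz"));s=dict(np.load("side0.npz"))
crop(d,"c0",220,140,400,275,4)
P=cloud(d)
for n,z,(x0,y0,x1,y1) in (("narrow",.025,(245,203,276,240)),("square",.025,(284,202,322,238)),("end",.04,(322,186,370,226)),("spool",.034,(318,245,342,268))):
    h=P[y0:y1,x0:x1,2]; m=(h>z-.006)&(h<z+.006)
    cs,_=cv2.findContours(m.astype(np.uint8),0,1);c=max(cs,key=cv2.contourArea).reshape(-1,2)+[x0,y0]
    w=ray(d,c,z)[:,:2]; r=cv2.minAreaRect((w*1000).astype(np.float32));print(n,m.sum(),r,np.nanmedian(P[c[:,1],c[:,0],2]))
    print(np.round(cv2.boxPoints(r)))
h=P[150:235,215:380]; m=(h[...,2]>.015)&(h[...,2]<.0225)
print(m.sum()); cv2.imwrite("pics/m.png",cv2.resize(np.clip(h[...,2]*255/.05,0,255).astype(np.uint8),None,fx=4,fy=4,interpolation=0))
E
```

```text
narrow 377 ((567.0992431640625, 35.19385528564453), (39.97013473510742, 60.05662536621094), 83.07508087158203) 0.0244783353717639
[[535.  19.]
 [594.  12.]
 [599.  51.]
 [540.  59.]]
square 571 ((570.2899780273438, -62.71796417236328), (60.221153259277344, 60.04094314575195), 9.94649600982666) 0.024049624430903378
[[535. -38.]
 [546. -97.]
 [605. -87.]
 [595. -28.]]
end 501 ((612.2678833007812, -173.45152282714844), (43.3465690612793, 80.54461669921875), 3.906630754470825) 0.03763171786079063
[[ 588. -135.]
 [ 593. -215.]
 [ 637. -212.]
 [ 631. -132.]]
spool 131 ((479.3219299316406, -133.4727783203125), (28.97850227355957, 29.664051055908203), 45.281009674072266) 0.033665783422519246
[[ 459. -133.]
 [ 480. -154.]
 [ 500. -134.]
 [ 479. -113.]]
2336<stdin>:11: RuntimeWarning: invalid value encountered in cast
```

View pics/c0.png

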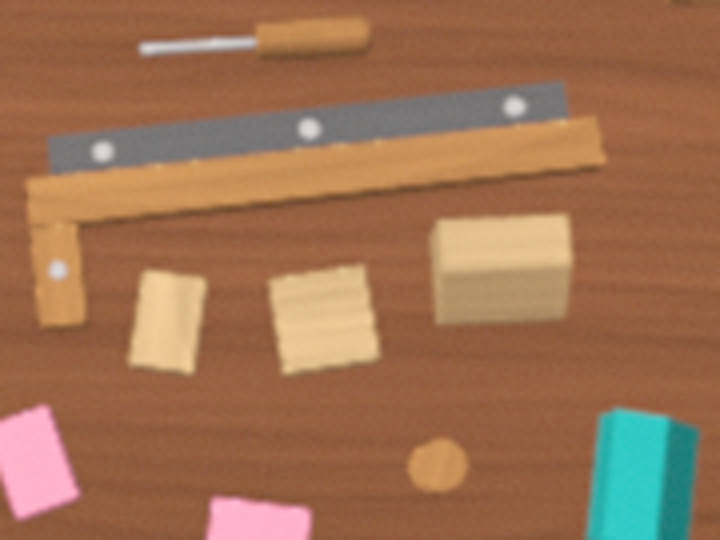

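View pics/m.png

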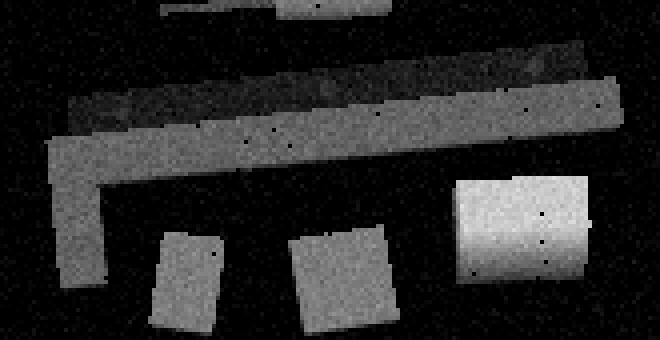

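The bevel faces the robot, as required. The gaps between blocks and fence are clear. Next I fit the jig lines and work in jig coordinates.

```bash
cat >> v.py <<'E'
def jigfit(d):
    P=cloud(d)[...,2]; m=((P>.013)&(P<.0235)).astype(np.uint8); m[:150]=0;m[235:]=0;m[:,:215]=0;m[:,380:]=0
    n,l,st,_=cv2.connectedComponentsWithStats(m); k=1+np.argmax(st[1:,4]); m=l==k
    # inner fence edge: lowest rows per column; outer edge: top rows
    cols=np.arange(246,364); lo=[np.where(m[:,c])[0].max()+.5 for c in cols]; up=[np.where(m[:,c])[0].min()-.5 for c in cols]
    A=ray(d,np.c_[cols,lo],.02)[:,:2];B=ray(d,np.c_[cols,up],.02)[:,:2]
    rows=np.arange(200,216); ri=[np.where(m[r,:260])[0].max()+.5 for r in rows]
    S=ray(d,np.c_[ri,rows],.02)[:,:2]
    f=lambda Q:cv2.fitLine(Q.astype(np.float32),cv2.DIST_HUBER,0,.001,.001).ravel()
    return f(A),f(B),f(S)
E
python3 - <<'E'
from v import *
d=dict(np.load("top0.npz"))
a,b,s=jigfit(d)
for q in(a,b,s): print(q, np.degrees(np.arctan(-q[0]/q[1])) if abs(q[1])>.5 else np.degrees(np.arctan(q[1]/q[0])))
ydir=a[:2]*np.sign(a[1]); psi=np.arctan2(-ydir[0],ydir[1]); X=np.array([np.cos(psi),np.sin(psi)]);Y=np.array([-X[1],X[0]])
print("thick",(b[2:]-a[2:])@X)
o=X*(a[2:]@X)+Y*(s[2:]@Y); print("psi",psi,np.degrees(psi),"o",o)
np.save("jig.npy",np.r_[o,psi])
for n,p in dict(narrow=(.5671,.0352),square=(.5703,-.0627),end_top=(.6123,-.1735),spool=(.4793,-.1335)).items():
    q=np.array(p)-o; print(n,(q@X*1000).round(1),(q@Y*1000).round(1))
E
```

```text
[ 0.13075848 -0.99141425  0.6565104  -0.11278365] 7.5134234
[ 0.12891869 -0.9916552   0.6846315  -0.07281499] 7.4071116
[0.9933835  0.1148443  0.60095525 0.09023309] 6.594644
thick 0.033105914
psi 0.13113399 7.5134234 o [0.62924224 0.0939639 ]
narrow -69.3 -50.1
square -78.9 -147.6
end_top -51.8 -263.0
spool -178.4 -205.9
```

```bash
cat > j.py <<'E'
from v import *
from scipy.spatial.transform import Rotation as Ro
j=np.load("jig.npy");X=np.array([np.cos(j[2]),np.sin(j[2])]);Y=np.array([-X[1],X[0]])
s=arm.state();p=s["tool_pos"];q=p[:2]-j[:2];f=s["wrist_force"]
R=Ro.from_quat(s["ee_rot"]).as_matrix()
print("t",round(s["t"],2),"jig mm",(q@X*1e3).round(1),(q@Y*1e3).round(1),"z",(p[2]*1e3).round(1),"yaw-psi",np.degrees(np.arctan2(R[1,0],R[0,0])-j[2]).round(2),"tz",R[:,2].round(3),"F jig",(f[:2]@X).round(2),(f[:2]@Y).round(2),f[2].round(2),"w",round(s["width"],4))
E
python3 -m pendant '[0,0,1,0,0,5.1, 0,0,1,0,0,5.1, 3,-3.4,1,0,0,0, 3,-3.4,1,0,0,0, 3,-3.4,1,0,0,0, 3,-3.4,1,0,0,0, 3,-3.4,1,0,0,0, 3,-3.4,1,0,0,0]' -1; python3 j.py
```

```text
t: 0.9
tool_pos: [0.3117, -0.273, 0.1583]
ee_rot: [0.998, 0.065, 0.0, -0.0]
wrist_force: [0.1, -1.0, 1.0]
width: 0.0264
grasp_force: 0.0
t 0.9 jig mm -362.8 -322.3 z 158.3 yaw-psi -0.1 tz [ 0.  0. -1.] F jig -0.02 -1.05 0.95 w 0.0264
```

```bash
python3 -m pendant '[3,-3.4,1.2,0,0,0, 3,-3.4,1.2,0,0,0, 3,-3.4,1.2,0,0,0, 3,-3.4,1.2,0,0,0, 3,-3.4,1.2,0,0,0, 3,-3.4,1.2,0,0,0, 3,-3.4,1.2,0,0,0, 3,-3.4,1.2,0,0,0]' >/dev/null; python3 j.py
```

```text
t 1.7 jig mm -122.3 -50.5 z 62.0 yaw-psi -0.07 tz [-0.  0. -1.] F jig 0.5 -0.31 -0.22 w 0.0003
```

```bash
python3 -m pendant '[0,0,1.35,0,0,0, 0,0,1.35,0,0,0, 0,0,1.35,0,0,0, 0,0,1.35,0,0,0, 1,0,0,0,0,0, 1,0,0,0,0,0, 1,0,0,0,0,0, 1,0,0,0,0,0]' >/dev/null; python3 j.py; python3 -m pendant '[0.3,0,0,0,0,0, 0.3,0,0,0,0,0, 0.2,0,0,0,0,0, 0.1,0,0,0,0,0, 0.1,0,0,0,0,0, 0.1,0,0,0,0,0, 0,0,0,0,0,0, 0,0,0,0,0,0]' >/dev/null; python3 j.py
```

```text
t 2.5 jig mm -83.0 -52.7 z 8.2 yaw-psi -0.12 tz [-0.  0. -1.] F jig 0.37 0.05 0.36 w 0.0004
t 3.3 jig mm -72.3 -52.3 z 8.7 yaw-psi -0.07 tz [-0.  0. -1.] F jig -0.08 0.19 0.04 w 0.0005
```

```bash
python3 -m pendant '[0.1,0,0,0,0,0, 0.1,0,0,0,0,0, 0.1,0,0,0,0,0, 0,0,0,0,0,0, 0,0,0,0,0,0, 0,0,0,0,0,0, 0,0,0,0,0,0, 0,0,0,0,0,0]' >/dev/null; python3 j.py;  python3 - <<'E'
from v import *
d=grab("top","t1"); crop(d,"c1",220,140,400,275,4)
E
```

```text
t 4.1 jig mm -69.2 -52.3 z 8.7 yaw-psi -0.07 tz [ 0. -0. -1.] F jig -0.47 0.38 -0.73 w 0.0003
```

View pics/c1.png

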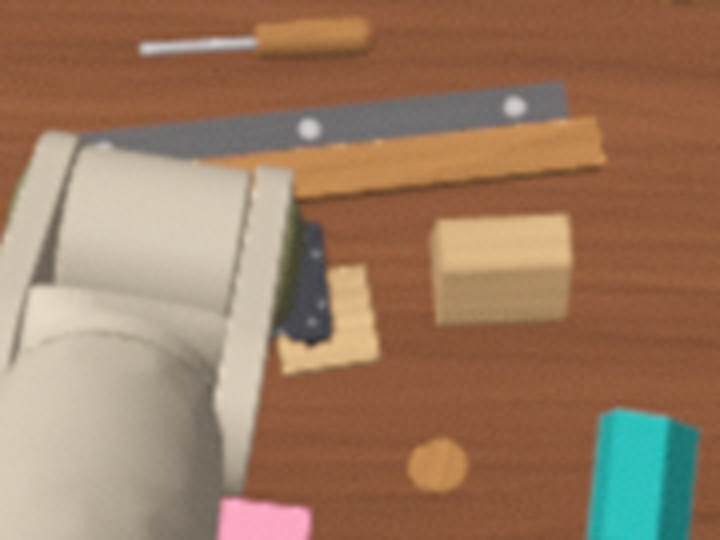

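The arm hides the narrow block, but square and end are undisturbed. I'll go on by force.

```bash
python3 -m pendant '[0.1,0,0,0,0,0, 0.1,0,0,0,0,0, 0.1,0,0,0,0,0, 0,0,0,0,0,0, 0,0,0,0,0,0, 0,0,0,0,0,0, 0,0,0,0,0,0, 0,0,0,0,0,0]' >/dev/null; python3 j.py;  python3 - <<'E'
from v import *
d=grab("side","s1"); crop(d,"s1",210,140,370,280,5)
E
```

```text
t 4.95 jig mm -69.0 -52.2 z 8.2 yaw-psi -0.04 tz [-0.008 -0.    -1.   ] F jig -15.85 -0.61 7.32 w 0.0006
```

View pics/s1.png

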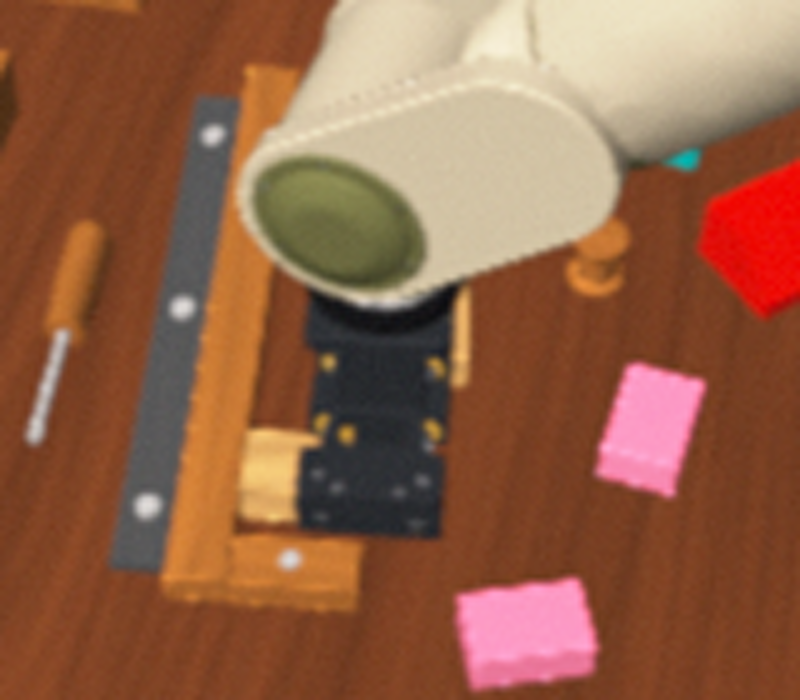

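Narrow is flush against the fence: contact at x = -69 matches the jig fit, and stiffness is about 5 N/mm. Square block next.

```bash
python3 -m pendant '[-3.4,0,0,0,0,0, -3.3,0,0,0,0,0, 0,3.3,0,0,0,0, 0,3.2,0,0,0,0, 0,3.2,0,0,0,0, 0.8,0,0,0,0,0, 0.8,0,0,0,0,0, 0.8,0,0,0,0,0]' >/dev/null; python3 j.py; python3 -m pendant '[0.8,0,0,0,0,0, 0.8,0,0,0,0,0, 0.8,0,0,0,0,0, 0.5,0,0,0,0,0, 0.5,0,0,0,0,0, 0.3,0,0,0,0,0, 0.3,0,0,0,0,0, 0,0,0,0,0,0]' >/dev/null; python3 j.py;
```

```text
t 5.8 jig mm -108.7 -148.3 z 8.6 yaw-psi -0.03 tz [-0.  0. -1.] F jig -0.17 -0.15 0.24 w 0.0003
t 6.6 jig mm -69.4 -149.4 z 8.6 yaw-psi -0.08 tz [-0.  0. -1.] F jig -0.61 -0.03 -0.25 w 0.0006
```

```bash
python3 -m pendant '[0.1,0,0,0,0,0, 0.1,0,0,0,0,0, 0.1,0,0,0,0,0, 0,0,0,0,0,0, 0,0,0,0,0,0, 0,0,0,0,0,0, 0,0,0,0,0,0, 0,0,0,0,0,0]' >/dev/null; python3 j.py; python3 -m pendant '[-2.8,0,0,0,0,0, -2.8,0,0,0,0,0, 0,3.9,0,0,0,0, 0,3.8,0,0,0,0, 0,3.8,0,0,0,0, 0.8,0,0,0,0,0, 0.8,0,0,0,0,0, 0.8,0,0,0,0,0]' >/dev/null; python3 j.py;
```

```text
t 7.4 jig mm -69.3 -149.2 z 8.4 yaw-psi -0.06 tz [-0.008  0.    -1.   ] F jig -16.51 -2.22 8.89 w 0.0003
t 8.2 jig mm -97.9 -263.2 z 8.6 yaw-psi -0.03 tz [-0.  0. -1.] F jig -0.34 -0.01 -0.05 w 0.0005
```

```bash
python3 -m pendant '[0.7,0,0,0,0,0, 0.7,0,0,0,0,0, 0.6,0,0,0,0,0, 0.5,0,0,0,0,0, 0.3,0,0,0,0,0, 0.2,0,0,0,0,0, 0.1,0,0,0,0,0, 0,0,0,0,0,0]' >/dev/null; python3 j.py
```

```text
t 9.0 jig mm -69.3 -264.2 z 8.5 yaw-psi -0.07 tz [-0.005  0.001 -1.   ] F jig -10.72 1.08 5.67 w 0.0004
```

```bash
python3 -m pendant '[-3.9,0,0,0,0,0, 0,3.6,0,0,0,0, 0,3.6,0,0,0,0, 2.5,0,0,0,0,0, 2.5,0,0,0,0,0, 2.3,0,0,0,0,0, 0,-0.8,0,0,0,0, 0,-0.8,0,0,0,0]' >/dev/null; python3 j.py; python3 -m pendant '[0,-1,0,0,0,0, 0,-1,0,0,0,0, 0,-1,0,0,0,0, 0,-1,0,0,0,0, 0,-1,0,0,0,0, 0,-1,0,0,0,0, 0,-1,0,0,0,0, 0,0,0,0,0,0]' >/dev/null; python3 j.py
```

```text
t 9.8 jig mm -34.0 -319.7 z 8.3 yaw-psi -0.07 tz [-0.001  0.    -1.   ] F jig 0.56 -0.38 0.87 w 0.0009
t 10.6 jig mm -33.4 -248.8 z 8.7 yaw-psi -0.01 tz [-0.     0.001 -1.   ] F jig 0.47 0.12 -0.89 w 0.0005
```

```bash
python3 -m pendant '[0,-1,0,0,0,0, 0,-1,0,0,0,0, 0,-0.8,0,0,0,0, 0,-0.8,0,0,0,0, 0,-0.5,0,0,0,0, 0,-0.4,0,0,0,0, 0,-0.2,0,0,0,0, 0,0,0,0,0,0]' >/dev/null; python3 j.py;  python3 - <<'E'
from v import *
d=grab("side","s2"); crop(d,"s2",210,140,370,280,5)
E
```

```text
t 11.4 jig mm -33.4 -203.2 z 8.7 yaw-psi -0.07 tz [-0.  0. -1.] F jig 0.48 -0.01 -0.55 w 0.0004
```

View pics/s2.png

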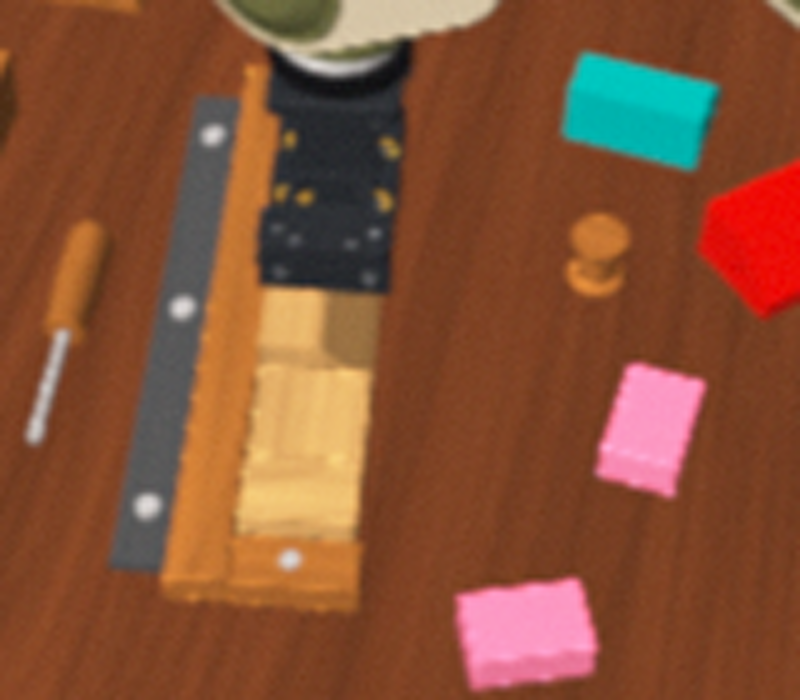

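The row is nearly closed along the fence, with a small gap left at the stop. I'll press on in y until I feel contact.

```bash
python3 -m pendant '[0,-0.2,0,0,0,0, 0,-0.1,0,0,0,0, 0,-0.1,0,0,0,0, 0,-0.1,0,0,0,0, 0,-0.1,0,0,0,0, 0,0,0,0,0,0, 0,0,0,0,0,0, 0,0,0,0,0,0]' >/dev/null; python3 j.py
```

```text
t 12.25 jig mm -33.4 -197.4 z 8.7 yaw-psi -0.08 tz [-0.  0. -1.] F jig 0.07 -0.1 0.93 w 0.0006
```

```bash
python3 -m pendant '[0,-0.1,0,0,0,0, 0,-0.1,0,0,0,0, 0,-0.1,0,0,0,0, 0,0,0,0,0,0, 0,0,0,0,0,0, 0,0,0,0,0,0, 0,0,0,0,0,0, 0,0,0,0,0,0]' >/dev/null; python3 j.py
```

```text
t 13.05 jig mm -33.3 -196.4 z 9.3 yaw-psi -0.11 tz [ 0.002 -0.003 -1.   ] F jig -2.1 -10.37 1.57 w 0.0007
```

```bash
python3 -m pendant '[0,1.5,0,0,0,0, -3,0,0,0,0,0, -3,0,0,0,0,0, 0,-3.5,0,0,0,0, 0,-3.5,0,0,0,0, 1.5,0,0,0,0,0, 0.5,0,0,0,0,0, 0.1,0,0,0,0,0]' >/dev/null; python3 j.py;python3 -m pendant '[0.3,0,0,0,0,0, 0.1,0,0,0,0,0, 0.1,0,0,0,0,0, 0.1,0,0,0,0,0, 0,0,0,0,0,0, 0,0,0,0,0,0, 0,0,0,0,0,0, 0,0,0,0,0,0]' >/dev/null; python3 j.py
```

```text
t 13.85 jig mm -71.9 -140.0 z 8.7 yaw-psi -0.09 tz [ 0. -0. -1.] F jig 0.18 -0.73 -0.62 w 0.0
t 14.65 jig mm -68.9 -139.9 z 8.3 yaw-psi -0.09 tz [-0.007 -0.    -1.   ] F jig -13.4 -2.99 6.87 w 0.0005
```

```bash
python3 -m pendant '[-2,0,0,0,0,0, 0,-3.5,0,0,0,0, 0,-3.5,0,0,0,0, 1.2,0,0,0,0,0, 0.5,0,0,0,0,0, 0.2,0,0,0,0,0, 0.1,0,0,0,0,0, 0,0,0,0,0,0]' >/dev/null; python3 j.py;python3 -m pendant '[-2,0,0,0,0,0, 0,-2.5,0,0,0,0, 0,-2.5,0,0,0,0, 1.2,0,0,0,0,0, 0.5,0,0,0,0,0, 0.2,0,0,0,0,0, 0.1,0,0,0,0,0, 0,0,0,0,0,0]' >/dev/null; python3 j.py
```

```text
t 15.45 jig mm -69.1 -69.4 z 7.9 yaw-psi -0.12 tz [-0.008  0.001 -1.   ] F jig -14.72 2.6 6.49 w 0.0007
t 16.25 jig mm -69.0 -19.8 z 7.9 yaw-psi -0.13 tz [-0.008  0.    -1.   ] F jig -12.94 1.45 6.5 w 0.0004
```

```bash
python3 -m pendant '[-4.2,0,0,0,0,0, 0,4.9,0,0,0,0, 0,4.9,0,0,0,0, 0,4.9,0,0,0,0, 0,4.9,0,0,0,0, 3.7,0,0,0,0,0, 3.8,0,0,0,0,0, 0,-1,0,0,0,0]' >/dev/null; python3 j.py;python3 -m pendant '[0,-0.5,0,0,0,0, 0,-0.2,0,0,0,0, 0,-0.1,0,0,0,0, 0,-0.1,0,0,0,0, 0,-0.1,0,0,0,0, 0,-0.1,0,0,0,0, 0,0,0,0,0,0, 0,0,0,0,0,0]' >/dev/null; python3 j.py
```

```text
t 17.05 jig mm -30.7 -207.8 z 8.7 yaw-psi -0.2 tz [ 0.004 -0.001 -1.   ] F jig -0.29 -0.85 1.37 w 0.0003
t 17.85 jig mm -33.8 -196.3 z 9.1 yaw-psi -0.11 tz [ 0.    -0.002 -1.   ] F jig -3.03 -8.11 0.07 w 0.0006
```

```bash
python3 -m pendant '[0,1.5,0,0,0,0, 0,0,-4.5,0,0,0, 0,0,-4.5,0,0,0, -4,-3.5,0,0,0,0, -3,-3.5,0,0,0,0, 0,0,0,0,7.5,0, 0,0,0,0,7.5,0, 0,0,0,0,7.5,0]' >/dev/null; python3 j.py;python3 -m pendant '[0,0,0,0,7.5,0, 0,0,0,0,7.5,0, 0,0,0,0,7.5,0, 0,0,0,0,0,0, 0,0,0,0,0,0, 0,0,0,0,0,0, 0,0,0,0,0,0, 0,0,0,0,0,0]' >/dev/null; python3 j.py; python3 - <<'E'
from v import *
from scipy.spatial.transform import Rotation as Ro
d=grab("side","s3"); crop(d,"s3",210,120,370,280,4)
j=np.load("jig.npy");c,s=np.cos(j[2]),np.sin(j[2]);J=np.array([[c,-s,0],[s,c,0],[0,0,1]])
st=arm.state();R=Ro.from_quat(st["ee_rot"]).as_matrix();T=np.r_[j[:2],0]+J@[-.046,-.14,.026]
print("to bevel_mid in tool cm",(R.T@(T-st["tool_pos"])*100).round(2),"tool z in jig",(J.T@R[:,2]).round(3),st["joint_positions"].round(2))
E
```

```text
t 18.65 jig mm -100.9 -142.2 z 99.7 yaw-psi -0.08 tz [ 0.385  0.048 -0.922] F jig 1.82 1.06 -0.79 w 0.0005
t 19.45 jig mm -97.9 -134.4 z 98.3 yaw-psi 0.18 tz [ 0.575  0.108 -0.811] F jig -1.0 -0.13 1.35 w 0.0005
to bevel_mid in tool cm [-0.01  0.85  8.88] tool z in jig [ 0.584  0.032 -0.811] [-0.48  0.35  2.03  1.01  0.44  0.09]
```

View pics/s3.png

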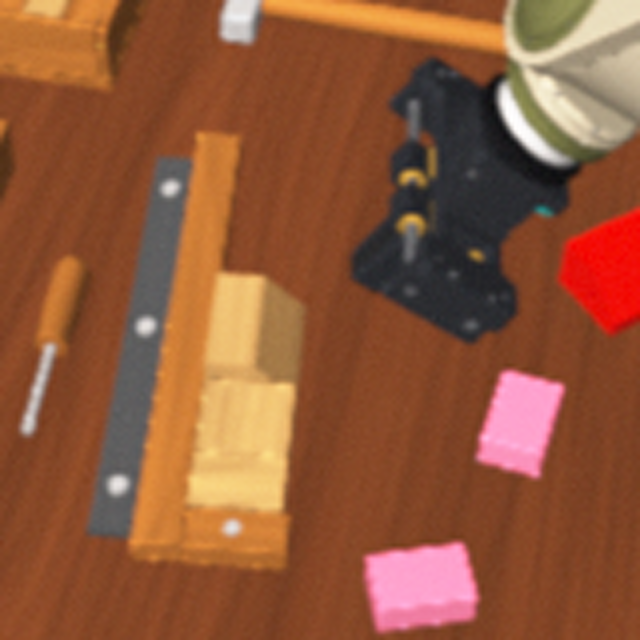

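The row is closed and tidy in the picture. Speed limits cut the tilt short at about 36°, so I compute the remaining turn.

```bash
cat > r.py <<'E'
from v import *
from scipy.spatial.transform import Rotation as Ro
j=np.load("jig.npy");c,s=np.cos(j[2]),np.sin(j[2]);J=np.array([[c,-s,0],[s,c,0],[0,0,1]])
st=arm.state();R=Ro.from_quat(st["ee_rot"]).as_matrix();T=np.r_[j[:2],0]+J@[-.046,-.14,.026]
h=.5**.5; G=J@np.array([[h,0,h],[0,-1,0],[h,0,-h]])
print("t",round(st["t"],2),"turn deg",np.degrees(Ro.from_matrix(R.T@G).as_rotvec()).round(2),"to bevel, final tool axes cm",(G.T@(T-st["tool_pos"])*100).round(2),"F jig",(J.T@st["wrist_force"]).round(2),"q",st["joint_positions"].round(2))
E
python3 r.py
```

```text
t 19.5 turn deg [-1.81  9.21 -0.  ] to bevel, final tool axes cm [-1.44  0.56  8.79] F jig [ 0.92 -0.27 -0.19] q [-0.48  0.35  2.03  1.01  0.44  0.09]
```

```bash
python3 -m pendant '[0,0,0,-0.36,1.84,0, 0,0,0,-0.36,1.84,0, 0,0,0,-0.36,1.84,0, 0,0,0,-0.36,1.84,0, 0,0,0,-0.36,1.84,0, -0.7,0.3,0,0,0,0, -0.7,0.3,0,0,0,0, 0,0,0,0,0,0]' >/dev/null; python3 r.py
```

```text
t 20.3 turn deg [-0.02  0.06 -0.08] to bevel, final tool axes cm [ 0.04 -0.05  8.78] F jig [ 0.49 -0.31  0.11] q [-0.54  0.37  2.15  1.67  0.45 -0.62]
```

```bash
python3 -m pendant '[0,0,1.5,0,0,0, 0,0,1.5,0,0,0, 0,0,1.5,0,0,0, 0,0,1.5,0,0,0, 0,0,1.2,0,0,0, 0,0,0.6,0,0,0, 0,0,0.4,0,0,0, 0,0,0,0,0,0]' >/dev/null; python3 r.py
```

```text
t 21.1 turn deg [-0.02  0.   -0.02] to bevel, final tool axes cm [-0.03 -0.02  0.58] F jig [-0.03  0.16 -0.36] q [-0.45  0.59  2.01  1.92  0.43 -0.82]
```

```bash
python3 -m pendant '[0,0,0.2,0,0,0, 0,0,0.1,0,0,0, 0,0,0.1,0,0,0, 0,0,0.1,0,0,0, 0,0,0.1,0,0,0, 0,0,0,0,0,0, 0,0,0,0,0,0, 0,0,0,0,0,0]' >/dev/null; python3 r.py
```

```text
t 21.9 turn deg [-0.01  0.   -0.03] to bevel, final tool axes cm [-0.02 -0.04 -0.01] F jig [ 0.03  0.75 -1.09] q [-0.44  0.6   2.    1.94  0.42 -0.83]
```

```bash
python3 -m pendant '[0,0,0.05,0,0,0, 0,0,0.05,0,0,0, 0,0,0.05,0,0,0, 0,0,0,0,0,0, 0,0,0,0,0,0, 0,0,0,0,0,0, 0,0,0,0,0,0, 0,0,0,0,0,0]' >/dev/null; python3 r.py
```

```text
t 22.7 turn deg [ 0.02 -0.01 -0.03] to bevel, final tool axes cm [-0.02 -0.03 -0.05] F jig [-20.83   1.29  19.78] q [-0.44  0.6   2.    1.94  0.42 -0.83]
```

Contact is square on the bevel but too strong at 29 N, about 26 N/mm. I'll ease off by 0.6 mm.

```bash
python3 -m pendant '[0,0,-0.02,0,0,0, 0,0,-0.02,0,0,0, 0,0,-0.02,0,0,0, 0,0,0,0,0,0, 0,0,0,0,0,0, 0,0,0,0,0,0, 0,0,0,0,0,0, 0,0,0,0,0,0]' >/dev/null; python3 r.py; python3 - <<'E'
from v import *
d=grab("side","s4"); crop(d,"s4",210,120,370,280,4)
E
```

```text
t 23.5 turn deg [ 0.01 -0.01 -0.03] to bevel, final tool axes cm [-0.02 -0.03 -0.05] F jig [-10.9    0.88  11.16] q [-0.44  0.6   2.    1.94  0.42 -0.83]
```

View pics/s4.png

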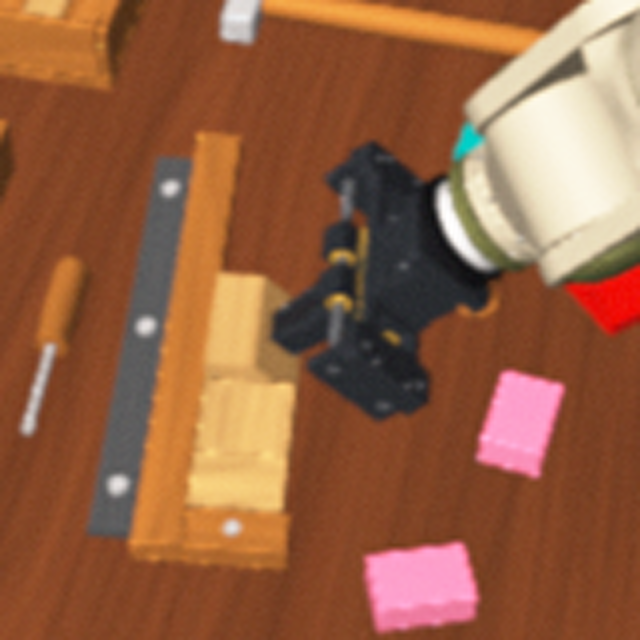

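The fingers sit on the bevel and the row is still closed, with the push at about 15.6 N. I'll trim it to about 11 N and check that it holds.

```bash
python3 -m pendant '[0,0,-0.02,0,0,0, 0,0,0,0,0,0, 0,0,0,0,0,0, 0,0,0,0,0,0, 0,0,0,0,0,0, 0,0,0,0,0,0, 0,0,0,0,0,0, 0,0,0,0,0,0]' >/dev/null; python3 r.py; python3 -m pendant '[0,0,0,0,0,0, 0,0,0,0,0,0, 0,0,0,0,0,0, 0,0,0,0,0,0, 0,0,0,0,0,0, 0,0,0,0,0,0, 0,0,0,0,0,0, 0,0,0,0,0,0]' >/dev/null; python3 r.py
```

```text
t 24.35 turn deg [ 0.   -0.   -0.03] to bevel, final tool axes cm [-0.02 -0.03 -0.04] F jig [-6.55  0.22  6.99] q [-0.44  0.6   2.    1.94  0.42 -0.83]
t 25.15 turn deg [ 0.   -0.01 -0.03] to bevel, final tool axes cm [-0.02 -0.03 -0.04] F jig [-6.95  0.87  7.2 ] q [-0.44  0.6   2.    1.94  0.42 -0.83]
```

The push is steady at about 10 N, at 45°.

```bash
python3 -c "
from station import arm
print(arm.sign_off())"
```

```text
the job is handed in; nothing more can be done
None
```

I handed the job in at about 25 s, with the row closed against the fence and stop (narrow, square, then end block, bevel towards the robot). The arm is still holding a 45° push of about 10 N on the bevel; while I set it, the push briefly reached about 29 N.

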